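# Hang the washed carafe upside down on its drying peg

### The job

The washed square white carafe lies on the sloping draining ramp. Turn it upside down and put it on the slim drying peg, the one that fits into its neck: lower it gently, without dropping or ramming it, until its rim rests on the peg's collar, then let go and leave it standing there. Leave the things around as they are.

Things in the scene. Friction and masses are not known exactly. Their poses are not given: they have to be found in the camera images.
- carafe: White square hollow carafe: body 56x56 mm, 120 mm long, then shoulder and round neck (43 mm outside, 32 mm opening) to the rim 155 mm from the base; 149 mm deep inside; 0.2-0.35 kg. Origin: centre of its base, outside; z along its axis to the mouth; x, y square to its sides. It starts lying on a flat side on the ramp, y level, mouth pointing away from the robot, about 15 degrees below level.
- carafe_mouth (a point): Centre of the carafe's rim, 155 mm from the base along its z.
- drain_ramp: Fixed ribbed wooden draining ramp, 190 mm long, 130 mm wide, sloping down at 15 degrees along its own +x (away from the robot), from about 80 mm high at the robot's end to 35 mm. Origin under its middle, on the hob.
- slim_stand: Fixed stand: wooden base 110x110x16 mm, upright steel peg 27 mm thick, rounded tip 145 mm above the hob. A dark collar 56 mm across sits on the peg; its flat top, where the carafe's rim shall rest, is 34 to 94 mm above the hob, differs each time and is not measured: find it by touch or sight. Origin under the base's centre, z up along the peg.
- slim_stand_tip (a point): Tip of the slim peg, on its axis, 145 mm above the hob.
- wide_stand: Similar fixed stand with a wide peg for mugs, 44 mm thick and 100 mm high, too thick for the carafe's neck; not to be used. It and the slim stand may have changed places. Origin under the base's centre.
- scrub_brush: Bystander: wooden scrubbing brush lying flat, 55x140x42 mm. Origin under its middle.
- salt_shaker: Bystander: glass salt shaker with a metal cap, 44 mm wide, 90 mm tall. Origin under its middle.
- dotted_mug: Bystander: white mug with dots, 92 mm wide (124 mm over the handle), 104 mm tall. Origin under its middle.
- kitchen_timer: Bystander: round kitchen timer, 72 mm wide, 49 mm tall. Origin under its middle.
- onion: Bystander: onion, 85 mm. Origin under its middle.
- pepper_mill: Bystander: dark wooden pepper mill, 58 mm wide, 160 mm tall. Origin under its middle.
Mind the look-alikes: they are no part of the job. What is shaped like the slim_stand but turquoise is not meant.

How it is judged:
By the outcome, as a careful person would: the job done as asked, in the order asked, and still so for the second after the job is handed in, with the robot touching nothing.
It also fails if it takes over 58 s, if anything falls off the work surface, if the arm or the gripper's body presses on something with over 40 N, if the wrist force passes 120 N, or if a joint passes its speed limit or range.

### The arm

A 7-joint arm with a two-finger parallel gripper is mounted at the origin on a cart in front of the work surface, level with it; the furniture and walls round the work are solid. World frame = base frame: x ahead of the robot, y to its left, z up, the work surface at z = 0. Lengths are in mm, angles in rad, forces in N, time in s.
With the tool pointing down it reaches from about 425 to 950 mm from the base axis. Payload 4.7 kg.
Tool frame: the origin (TCP) lies midway between the tips of the shut fingers; the grasp point (between the pads) lies 19 mm behind it; z points along the fingers, y is the line along which they close (so a half turn about z gives the same grasp; the last joint's range is limited). The gripper opens to 87 mm and grips with 3 to 60 N. Pads are 19 mm wide; open, the fingers measure 117 mm over their backs; the gripper's body (75 mm by 190 mm) begins 51 mm behind the grasp point.
Start: joints at [-1.337, 0.469, -0.049, 1.532, 0.024, 1.141, -0.082], TCP at [175.313, 651.855, 222.573] pointing down, gripper open.
Joint ranges: [-2.59, 2.59], [-0.33, 1.99], [-1.39, 1.29], [0.1, 2.45], [-1.04, 4.18], [0.21, 1.99], [-2.66, 2.66]. Speed limits (rad/s): [2.57, 2.57, 3.14, 3.14, 3.14, 3.14, 3.14].

### API

Orientations are given as a unit quaternion [x, y, z, w].
In Python, from rig import * gives the robot as it stands.
- The arm moves only by the shell command python3 -m handwheel 'ROWS' [FORCE]. ROWS is JSON, a list that holds one entry, the list of rows, each a list of 7 numbers: the shift along the tool's x, y, z each as a share of 10 cm, from -1 to 1, then the turn, a rotation vector about the tool's x, y, z each as a share of pi rad, from -1 to 1, then the opening, from 0 (shut) to 1 (fully open). In form: [[[tx, ty, tz, ax, ay, az, gripper], ...]]. A call has 1 to 10 rows; each row shifts and turns the commanded pose from where the row before left it, along the tool's axes as they then stand; what a row does not reach is not made up. A row lasts 1/12 s, in which the tool goes at most 41.7 mm and 7.16 degrees, less where a joint would pass 70% of its speed; a pose out of reach is approached as far as the arm can. A call with a number of a shift or a turn outside -1 to 1 is refused whole. A call with a gripper value outside its range is refused whole. The fingers move at their own pace and stop on an object; FORCE is the grip in N (left out, the last holds). Time passes only in rows, so rows that do not move let the fingers close. It gives the time, the measured TCP pose, the force, the opening and the grip force at its end, in the units of the state.
- get_state(): the state, without advancing time (a new reading comes with each control period).
- snapshot(name): name is "scene" or "top" or "wrist"; returns a dict with "pixels" (400x640x3 uint8, blue, green, red), "intrinsics" (3x3 intrinsics, pixels), "cam_to_world" (4x4, takes a point from camera to world coordinates). Camera axes: x right, y down, z forward; pixel columns grow to the right and rows downward; lengths in mm; the calibration is good to about 2 mm. A picture is of the moment at which its call begins. There is no depth.
- job_done(): hands the job in; it is judged then, once.
The state is a dict: "t": time; "q": joint angles; "joint_velocities": joint speeds; "tau": joint torques, N m; "tcp_pos": TCP position; "eef_rot": TCP orientation; "force": force on the tool from outside, world axes, zero at the start; "torque": the same for the moment, N m; "width": opening from 0.0 (shut) to 1.0 (fully open); "grasp_force": force on a finger pad.
Only numpy, scipy, OpenCV 4.12 (cv2) and the standard library are available. Lean on these libraries where they do the work, as an engineer would, in place of code of your own. Each camera call takes 0.05 s, during which the arm holds its last target. There are 200 camera calls.

## Working session

There is one attempt and no reset: what is moved stays moved. The work goes in short steps, Python scripts to look and compute and a shell command to move; the robot and the scene stay as the last step left them, time stands still between calls to the robot, and variables do not carry over. Pictures are saved under pics/ and viewed, at most 10 in all, crops included, and the job is handed in when it is done.

```bash
ls; mkdir -p pics
cat > h.py <<'E'
from rig import *
import numpy as np, cv2
from scipy.spatial.transform import Rotation as R
def ray(s,u,v):
    K=np.array(s["intrinsics"]);T=np.array(s["cam_to_world"])
    d=T[:3,:3]@np.linalg.solve(K,[u,v,1.]);return T[:3,3],d/np.linalg.norm(d)
def onz(s,u,v,z):
    o,d=ray(s,u,v);return o+d*(z-o[2])/d[2]
def proj(s,p):
    K=np.array(s["intrinsics"]);T=np.array(s["cam_to_world"])
    c=K@(T[:3,:3].T@(np.array(p)-T[:3,3]));return c[:2]/c[2]
def tri(s1,p1,s2,p2):
    o1,d1=ray(s1,*p1);o2,d2=ray(s2,*p2)
    A=np.stack([d1,-d2],1);t=np.linalg.lstsq(A,o2-o1,rcond=None)[0]
    a=o1+d1*t[0];b=o2+d2*t[1];return (a+b)/2,np.linalg.norm(a-b)
E
python3 - <<'E'
from h import *
for n in ["scene","top"]:
    s=snapshot(n);cv2.imwrite(f"pics/{n}0.png",s["pixels"]);np.savez(f"pics/{n}0.npz",**s)
    print(n,np.round(s["intrinsics"],1).tolist(),np.round(s["cam_to_world"],2).tolist())
print(get_state())
E
```

```text
pics
scene [[470.9, 0.0, 318.4], [0.0, 470.9, 198.4], [0.0, 0.0, 1.0]] [[0.69, -0.36, 0.62, -467.58], [-0.72, -0.33, 0.61, -904.54], [-0.02, -0.87, -0.49, 913.22], [0.0, 0.0, 0.0, 1.0]]
top [[424.4, 0.0, 317.8], [0.0, 424.4, 195.9], [0.0, 0.0, 1.0]] [[0.1, -0.78, 0.62, -345.15], [-1.0, -0.07, 0.06, 12.88], [-0.01, -0.62, -0.78, 1302.11], [0.0, 0.0, 0.0, 1.0]]
{'t': 0.1, 'q': array([-1.33690012,  0.46937683, -0.04858208,  1.53358161,  0.02409709,
        1.14102074, -0.08229419]), 'joint_velocities': array([-3.70265607e-05, -2.54889851e-03,  8.10174100e-04, -3.52360572e-03,
        2.56314849e-04,  1.08053476e-03, -7.06217398e-04]), 'tau': array([ 1.05033978e-03, -5.09171891e+01, -8.07937514e-02, -2.36827183e+01,
       -6.13616221e-02,  3.44855245e-02,  8.48233594e-05]), 'tcp_pos': array([175.20429038, 651.29505948, 221.59050822]), 'eef_rot': array([ 1.31009223e-01,  9.91380740e-01, -8.96565397e-04, -8.46385259e-05]), 'force': array([ 0.20216922,  0.46657713, -0.37322264]), 'torque': array([ 0.02543073,  0.02345322, -0.03589745]), 'grasp_force': 0.0, 'width': 1.0002343846141217}
```

View pics/scene0.png

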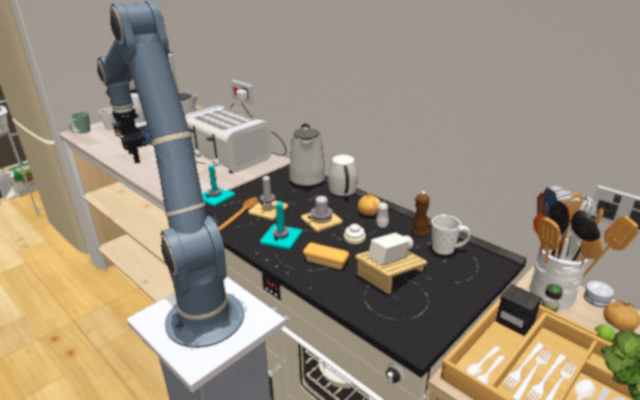

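View pics/top0.png

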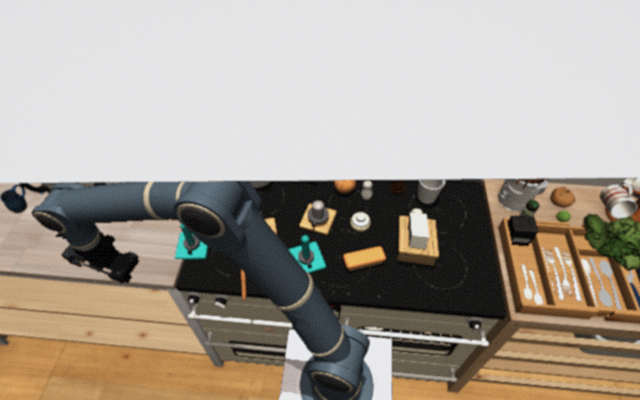

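Scene: the carafe lies on the ramp at (390,248). Peg candidates are wooden-base stands at (267,195) and (321,212), and turquoise look-alikes at (213,185) and (281,228), which are out. White look-alikes are the white pitcher (343,173) and the mug (447,234). (267,195) looks like the slim stand, so I'll check it in a close crop.

Run:
```python
from h import *
a=cv2.imread("pics/scene0.png");b=cv2.imread("pics/top0.png")
A=cv2.resize(a[165:245,240:350],(440,320),interpolation=cv2.INTER_CUBIC)
B=cv2.resize(a[225:295,350:440],(360,280),interpolation=cv2.INTER_CUBIC)
C=cv2.resize(b[190:270,230:340],(440,320),interpolation=cv2.INTER_CUBIC)[:280]
D=cv2.resize(b[200:270,390:450],(240,280),interpolation=cv2.INTER_CUBIC)
o=np.zeros((600,800,3),np.uint8);o[:320,:440]=A;o[:280,440:]=B;o[320:,:440]=C;o[320:,440:680]=D
cv2.imwrite("pics/c1.png",o)
```

```text
(no output)
```

View pics/c1.png

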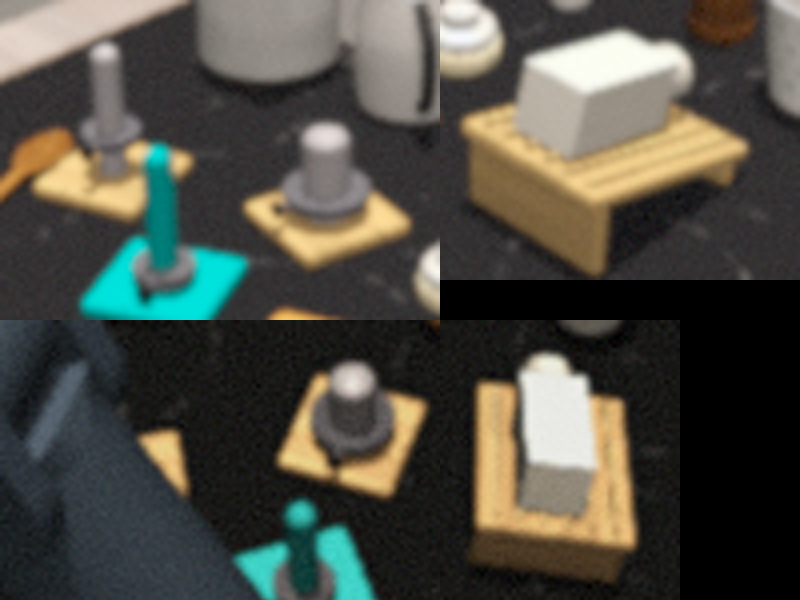

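The crop confirms it: the thin tall peg on a wooden base has its tip at about scene (266,176) and collar at (267,197). The wide peg at (322,205) is short and thick. The carafe's corners are clear in both views.

Run:
```python
from h import *
S=np.load("pics/scene0.npz");T=np.load("pics/top0.npz")
pr={"bL":((372.5,241.2),(411.7,235.5)),"bR":((387,250),(428.7,237)),"sR":((408.7,244.5),(427,214.5)),"sL":((395.5,233),(410,213.7)),"bLbot":((369.5,257),(410.5,247)),"bRbot":((385.5,263.2),(427,248.7))}
P={}
for k,(a,b) in pr.items():
    P[k],e=tri(S,a,T,b);print(k,P[k].round(1),round(e,1))
print([np.linalg.norm(P[a]-P[b]).round() for a,b in [("bL","bR"),("sL","sR"),("bL","sL"),("bR","sR"),("bL","bLbot"),("bR","bRbot")]])
print("tip",onz(S,266.3,176,145).round(1),"collar@34,64,94",[onz(S,267.5,197.5,z).round(0).tolist() for z in(34,64,94)])
tp=onz(S,266.3,177,140)
for z in (16,34,50,64,80,94):print(z,proj(S,[tp[0],tp[1],z]).round(1),proj(T,[tp[0],tp[1],z]).round(1))
# ramp corners
r=[(465,123),(745,150)]
for z in(80,):print("ramp",onz(S,350+(465-440)/4,225+123/4,78).round())
for n,u,v,z in [("wide",321,196,100),("mug",447,218,104),("onion",369,205,40),("shaker",383,206,85),("mill",422,197,155),("timer",354,229,40),("turqA",280,201,145),("turqB",212,166,145)]:print(n,onz(S,u,v,z).round())
```

```text
bL [ 456.4 -215.1  120.7] 0.8
bR [ 455.5 -270.5  118.1] 2.8
sR [ 566.1 -275.9   86.8] 12.2
sL [ 566.6 -218.4   96. ] 3.9
bLbot [ 441.5 -218.3   73.3] 0.5
bRbot [ 441.3 -274.    76.7] 6.9
[np.float64(55.0), np.float64(58.0), np.float64(113.0), np.float64(115.0), np.float64(50.0), np.float64(44.0)]
tip [494.1 305.2 145. ] collar@34,64,94 [[517.0, 337.0, 34.0], [483.0, 294.0, 64.0], [450.0, 252.0, 94.0]]
16 [268.6 206.3] [261.8 231.2]
34 [268.3 202.2] [261.2 228.4]
50 [268.  198.5] [260.7 225.9]
64 [267.7 195.2] [260.3 223.6]
80 [267.4 191.4] [259.8 221. ]
94 [267.2 188.1] [259.3 218.7]
ramp [ 415. -190.   78.]
wide [578. 111. 100.]
mug [ 743. -295.  104.]
onion [726.   9.  40.]
shaker [691. -78.  85.]
mill [ 726. -206.  155.]
timer [566. -54.  40.]
turqA [405. 131. 145.]
turqB [410. 524. 145.]
```

```bash
cat > log.py <<'E'
from h import *
import json,sys
s=get_state();f=open("log.txt","a")
f.write(json.dumps([list(map(float,s[k])) for k in("q","tcp_pos","eef_rot")])+"\n")
r=R.from_quat(s["eef_rot"]).as_matrix()
if len(sys.argv)>1: print("t",round(s["t"],2),"q",s["q"].round(2).tolist(),"p",s["tcp_pos"].round(1).tolist(),"F",s["force"].round(1).tolist(),"w",round(s["width"]*87,1),"g",round(s["grasp_force"],1),"\nx",r[:,0].round(3),"y",r[:,1].round(3),"z",r[:,2].round(3))
E
python3 log.py
python3 -m handwheel '[[[-0.32,-0.21,-0.03,0,0,0,1],[-0.32,-0.21,-0.03,0,0,0,1],[-0.32,-0.21,-0.03,0,0,0,1],[-0.32,-0.21,-0.03,0,0,0,1],[-0.32,-0.21,-0.03,0,0,0,1]]]'; python3 log.py
python3 -m handwheel '[[[-0.32,-0.21,-0.03,0,0,0,1],[-0.32,-0.21,-0.03,0,0,0,1],[-0.32,-0.21,-0.03,0,0,0,1],[-0.32,-0.21,-0.03,0,0,0,1],[-0.32,-0.21,-0.03,0,0,0,1],[0,0,0,0,0,0,1],[0,0,0,0,0,0,1],[0,0,0,0,0,0,1]]]'; python3 log.py v
python3 - <<'E'
from h import *
for n in ["wrist","top"]:
    s=snapshot(n);cv2.imwrite(f"pics/{n}1.png",s["pixels"]);np.savez(f"pics/{n}1.npz",**s)
E
```

```text
t: 0.52
tcp_pos: [303.4, 507.1, 237.2]
eef_rot: [0.131, 0.991, -0.0, -0.0]
force: [0.7, 0.2, -0.0]
width: 0.997
grasp_force: 0.0
t: 1.18
tcp_pos: [429.2, 366.3, 252.2]
eef_rot: [0.131, 0.991, 0.0, -0.001]
force: [-0.7, 1.2, -0.2]
width: 1.001
grasp_force: 0.0
t 1.18 q [-0.85, 0.26, 0.08, 1.77, -0.02, 1.11, 0.55] p [429.2, 366.3, 252.2] F [-0.7, 1.2, -0.2] w 87.1 g 0.0 
x [-0.966  0.26   0.001] y [ 0.26   0.966 -0.   ] z [-0.001  0.    -1.   ]
```

View pics/wrist1.png

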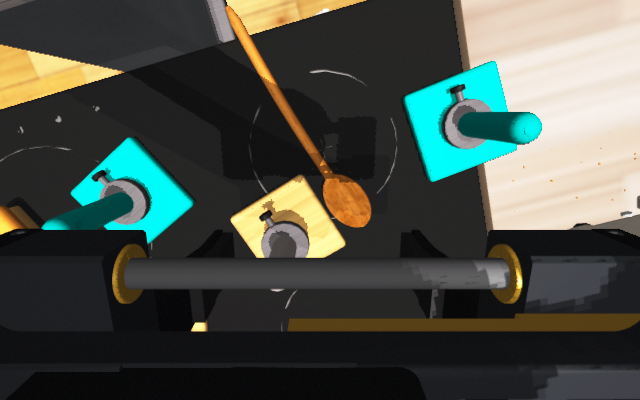

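Wrist view: the slim stand's base is at (287,225), partly hidden by the gripper. The two turquoise stands are at (125,205) and (465,125). I'll move outward so the stand comes clear.

```bash
python3 -m handwheel '[[[-0.38,0.1,-0.1,0,0,0,1],[-0.38,0.1,-0.1,0,0,0,1],[-0.38,0.1,-0.1,0,0,0,1],[-0.2,0.05,-0.1,0,0,0,1],[0,0,0,0,0,0,1],[0,0,0,0,0,0,1]]]'; python3 log.py v
python3 - <<'E'
from h import *
o=np.zeros((600,640,3),np.uint8)
for n in ["wrist","top"]:
    s=snapshot(n);np.savez(f"pics/{n}2.npz",**s)
    p=s["pixels"]
    if n=="wrist": o[:400]=p
    else: o[400:]=cv2.resize(p[180:260,190:446],(640,200),interpolation=cv2.INTER_CUBIC)
cv2.imwrite("pics/w2.png",o)
E
```

```text
t: 1.78
tcp_pos: [568.2, 366.0, 291.9]
eef_rot: [0.131, 0.991, -0.0, -0.0]
force: [-1.0, 1.5, -0.2]
width: 0.995
grasp_force: 0.0
t 1.78 q [-0.72, 0.42, 0.13, 1.45, -0.06, 1.27, 0.72] p [568.2, 366.0, 291.9] F [-1.0, 1.5, -0.2] w 86.5 g 0.0 
x [-0.966  0.259  0.001] y [ 0.259  0.966 -0.   ] z [-0.001  0.    -1.   ]
```

View pics/w2.png

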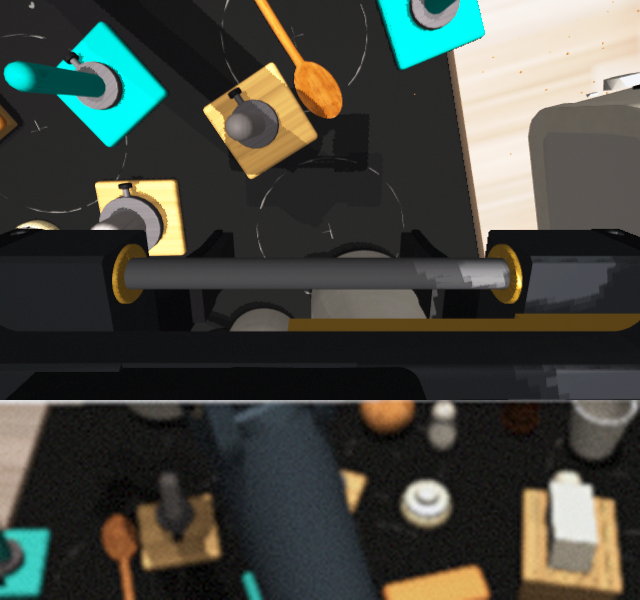

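The slim stand is clear in the wrist view: tip about (240,127), collar about (254,124). I'll zoom in on it and compute.

Run:
```python
from h import *
W=np.load("pics/wrist2.npz");T=np.load("pics/top2.npz");S=np.load("pics/scene0.npz")
c=[(272,63),(317,138),(249,179),(204,105)]
P=[onz(W,*p,16) for p in c];print(np.round(P,1).tolist(),np.mean(P,0).round(1),[np.linalg.norm(P[i]-P[i-1]).round() for i in range(4)])
print("tip W",onz(W,240,127,140).round(1),"tri W-S",[x.round(1) for x in map(np.asarray,tri(W,(238,127),S,(266.3,176)))],"top",onz(T,258.8,211,143).round(1))
A=cv2.resize(W["pixels"][55:185,195:325],(585,585),interpolation=cv2.INTER_CUBIC)
B=cv2.resize(T["pixels"][200:250,240:280],(213,267),interpolation=cv2.INTER_CUBIC)
D=cv2.resize(S["pixels"][165:215,250:290],(213,267),interpolation=cv2.INTER_CUBIC)
o=np.zeros((585,800,3),np.uint8);o[:,:585]=A;o[:267,587:]=B;o[300:567,587:]=D
cv2.imwrite("pics/z2.png",cv2.convertScaleAbs(o,alpha=1.5,beta=20))
```

```text
[[427.7, 346.1, 16.0], [529.8, 376.0, 16.0], [558.4, 274.1, 16.0], [452.9, 248.4, 16.0]] [492.2 311.1  16. ] [np.float64(101.0), np.float64(106.0), np.float64(106.0), np.float64(109.0)]
tip W [493.4 312.1 140. ] tri W-S [array([494.8, 309.6, 142.8]), np.float64(4.5)] top [492.7 302.7 143. ]
```

View pics/z2.png

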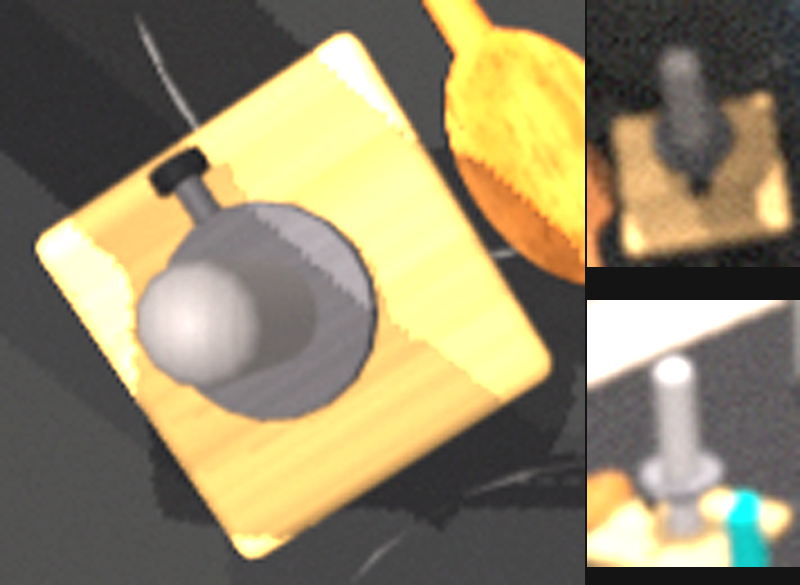

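Run:
```python
from h import *
W=np.load("pics/wrist2.npz");T=np.load("pics/top2.npz");S=np.load("pics/scene0.npz")
print("cam",W["cam_to_world"][:3,3],W["intrinsics"][0,0])
a=np.array([493.3,311,0])
# collar circle edges: top,right,bottom px
ed=[(195+265/4.5,55+203/4.5),(195+376/4.5,55+310/4.5),(195+270/4.5,55+420/4.5)]
tb=(195+198/4.5,55+322/4.5)
print("tip ball",onz(W,*tb,132).round(1))
for z in range(30,100,8):
    p=[onz(W,*e,z) for e in ed]
    q=proj(S,[a[0],a[1],z]);t=proj(T,[a[0],a[1],z]);w=proj(W,[a[0],a[1],z])
    print(z,"dia",np.linalg.norm(p[0]-p[2]).round(1),"ctr",((p[0]+p[2])/2)[:2].round(1),"S",q.round(1),"T",t.round(1),"W",w.round(1))
print("tips",proj(S,[493.3,311,145]),proj(T,[493.3,311,145]))
```

```text
cam [500.27991589 383.71721748 454.09168789] 332.568437994581
tip ball [492.5 309.5 132. ]
30 dia 58.5 ctr [492.9 305.3] S [267.3 202.9] T [260.1 229.4] W [258.9 123.8]
38 dia 57.4 ctr [493.  306.8] S [267.1 201.1] T [259.9 228.1] W [257.8 124. ]
46 dia 56.3 ctr [493.2 308.3] S [267.  199.2] T [259.6 226.8] W [256.7 124.2]
54 dia 55.2 ctr [493.3 309.7] S [266.8 197.4] T [259.4 225.6] W [255.5 124.4]
62 dia 54.1 ctr [493.4 311.2] S [266.7 195.5] T [259.1 224.3] W [254.2 124.6]
70 dia 53.0 ctr [493.6 312.7] S [266.5 193.6] T [258.9 223. ] W [252.9 124.8]
78 dia 51.9 ctr [493.7 314.2] S [266.4 191.7] T [258.6 221.7] W [251.6 125. ]
86 dia 50.8 ctr [493.9 315.7] S [266.2 189.8] T [258.3 220.4] W [250.2 125.3]
94 dia 49.7 ctr [494.  317.1] S [266.1 187.9] T [258.1 219. ] W [248.7 125.5]
tips [265.09737863 175.59319772] [256.34787096 210.3195495 ]
```

```bash
cat > kin.py <<'E'
from h import *
import json,itertools
from scipy.optimize import least_squares
D=[json.loads(l) for l in open("log.txt")]
def fk(q,sg,p):
    M=np.eye(4)
    def rot(ax,a):
        m=np.eye(4);m[:3,:3]=R.from_euler(ax,a).as_matrix();return m
    def tr(x,z):
        m=np.eye(4);m[0,3]=x;m[2,3]=z;return m
    d1,a1,L1,a2,L2,a3,d7=p
    T=[tr(0,d1),tr(0,0),tr(a1,L1),tr(a2,0),tr(0,L2),tr(a3,0),tr(0,d7)]
    # after joint i translate
    T=[tr(0,d1),tr(0,0),tr(a1,L1),tr(a2,L2),tr(0,0),tr(a3,0),tr(0,d7)]
    for i,ax in enumerate("zyzyzyz"): M=M@rot(ax,sg[i]*q[i])@T[i]
    return M
def ori(sg):
    Q=[R.from_matrix(fk(d[0],sg,[0]*7)[:3,:3]).inv()*R.from_quat(d[2]) for d in D]
    return max((Q[0].inv()*r).magnitude() for r in Q),Q[0]
def fit():
    best=min(((ori((-1,1,a,1,b,1,c))[0],(-1,1,a,1,b,1,c)) for a,b,c in itertools.product((-1,1),repeat=3)))
    sg=best[1];p0=np.array([300,0,400,0,400,0,300.])
    res=lambda p:np.concatenate([fk(d[0],sg,p)[:3,3]-d[1] for d in D]+[(p-p0)*1e-3])
    r=least_squares(res,p0);return best[0],sg,ori(sg)[1],r.x,np.abs(r.fun[:-7]).max()
if __name__=="__main__":
    for a,b,c in itertools.product((-1,1),repeat=3): print(a,b,c,ori((-1,1,a,1,b,1,c))[0])
    f=fit();print(f[1],f[2].as_matrix().round(2).tolist(),f[3].round(1),f[4])
E
python3 kin.py
```

```text
-1 -1 -1 4.711652653522292e-16
-1 -1 1 1.6043863350249263
-1 1 -1 0.15032064906814283
-1 1 1 1.5583014854895216
1 -1 -1 0.3523526051287864
1 -1 1 1.2906720236626477
1 1 -1 0.374673453153925
1 1 1 1.2297150211223975
(-1, 1, -1, 1, -1, 1, -1) [[0.0, -1.0, 0.0], [1.0, 0.0, -0.0], [0.0, 0.0, 1.0]] [-1.63838e+04  5.12000e+01  4.09100e+02  1.51400e+02  5.24200e+02
  2.50000e+00 -1.66214e+04] 47.42992952401657
```

```bash
python3 - <<'E'
import re
s=open("kin.py").read()
s=s.replace("""    T=[tr(0,d1),tr(0,0),tr(a1,L1),tr(a2,0),tr(0,L2),tr(a3,0),tr(0,d7)]
    # after joint i translate
""","")
s=s.replace("(p-p0)*1e-3","(p-p0)*1e-2")
open("kin.py","w").write(s)
E
python3 kin.py | tail -2
python3 - <<'E'
from kin import *
e,sg,C,p,r=fit()
for d in D: print((fk(d[0],sg,p)[:3,3]-d[1]).round(1), np.round(d[0],3), np.round(d[1],1))
E
```

```text
1 1 1 1.2297150211223975
(-1, 1, -1, 1, -1, 1, -1) [[0.0, -1.0, 0.0], [1.0, 0.0, -0.0], [0.0, 0.0, 1.0]] [  71.2    8.6  440.2  146.   484.1  -76.3 -101.2] 49.45825438212944
[-49.5  -1.6   4.4] [-1.337  0.469 -0.049  1.534  0.024  1.141 -0.082] [175.2 651.3 221.6]
[-38.8  17.8   0.6] [-1.099  0.319 -0.005  1.723  0.002  1.1    0.203] [303.4 507.1 237.2]
[-21.6  28.8  -1.7] [-0.846  0.261  0.08   1.769 -0.024  1.113  0.55 ] [429.2 366.3 252.2]
[-8.5 27.1 -3.2] [-0.723  0.424  0.129  1.448 -0.056  1.274  0.72 ] [568.2 366.  291.9]
```

```bash
python3 - <<'E'
s=open("kin.py").read()
s=s.replace("def tr(x,z):","def tr(x,z,y=0):").replace("m[0,3]=x;m[2,3]=z","m[0,3]=x;m[2,3]=z;m[1,3]=y")
s=s.replace("a3,d7=p","a3,d7,y1,y3,y5=p").replace("tr(0,0),tr(a1,L1),tr(a2,L2),tr(0,0)","tr(0,0,y1),tr(a1,L1),tr(a2,L2,y3),tr(0,0,y5)")
s=s.replace("[0]*7","[0]*10").replace("0,300.])","0,300.,0,0,0])").replace("[:-7]","[:-10]")
open("kin.py","w").write(s)
E
python3 kin.py | tail -1
```

```text
(-1, 1, -1, 1, -1, 1, -1) [[0.0, -1.0, 0.0], [1.0, 0.0, -0.0], [0.0, 0.0, 1.0]] [262.5  -0.6 552.9   1.5 465.6  -2.8 337.9 -24.9 -18.4   1.2] 0.11262700615372978
```

```bash
cat > plan.py <<'E'
from kin import *
e,sg,C,p,r=fit()
lo=np.array([-2.59,-.33,-1.39,.1,-1.04,.21,-2.66]);hi=np.array([2.59,1.99,1.29,2.45,4.18,1.99,2.66])
def pose(q): M=fk(q,sg,p);return M[:3,3],M[:3,:3]@C.as_matrix()
def ik(P,Rm,q0):
    def f(q):
        x,r=pose(q);return np.concatenate([(x-P)/100,R.from_matrix(r.T@Rm).as_rotvec()*3,(q-q0)*.005])
    s=least_squares(f,np.clip(q0,lo+.01,hi-.01),bounds=(lo,hi));err=np.abs(s.fun[:6]).max();return s.x,err,np.minimum(s.x-lo,hi-s.x).min()
def Rc_pick(yaw=-2.2,pit=15): return (R.from_euler("z",yaw,degrees=True)*R.from_euler("y",90+pit,degrees=True)).as_matrix()
def tool_pick(tau,flip,yaw=-2.2):
    z=R.from_euler("z",yaw,degrees=True).apply([np.sin(tau),0,-np.cos(tau)]);y=R.from_euler("z",yaw,degrees=True).apply([0,flip,0.]);return np.stack([np.cross(y,z),y,z],1)
if __name__=="__main__":
    q0=np.array(D[-1][0]);s=45
    for tau in (-15,0,15,25,30):
      for flip in (1,-1):
        Rc=Rc_pick();Rt=tool_pick(np.radians(tau),flip)
        G=np.array([449,-244,98])+s*Rc[:,2];q1,er,m=ik(G+19*Rt[:,2],Rt,q0+[1.2,0,0,0,0,0,flip*.5])
        print("PICK",tau,flip,round(er,3),"marg",round(m,2),q1.round(2))
        if er>.02: continue
        for psi in range(0,360,30):
            Rcp=(R.from_euler("z",psi,degrees=True)*R.from_euler("x",180,degrees=True)).as_matrix()
            Rp=Rcp@Rc.T@Rt;Gp=np.array([493,310,208-s]);
            b=[ik(Gp+19*Rp[:,2]+[0,0,dz],Rp,q1-[1.2,0,0,0,0,0,0]+np.array([0,0,0,0,d5,0,d7])) for d5,d7 in ((0,0),(1.5,0),(0,2),(0,-2))for dz in (0,)]
            b=[x for x in b if x[1]<.02]
            if b:
                x=max(b,key=lambda x:x[2]);print("   psi",psi,"tz",Rp[:,2].round(2),"marg",round(x[2],2),x[0].round(2))
E
python3 plan.py
```

```text
PICK -15 1 0.0 marg 0.66 [ 0.42  0.57 -0.11  1.79  0.15  1.04  1.76]
   psi 0 tz [ 1. -0. -0.] marg 0.04 [-0.96  0.86 -0.26  2.41  2.    1.8   1.55]
   psi 60 tz [ 0.5   0.87 -0.  ] marg 0.0 [ 0.06  0.88 -0.33  2.45  4.    1.48  1.86]
   psi 90 tz [ 0.  1. -0.] marg 0.0 [ 0.87  1.6  -1.39  2.08 -0.26  0.38  0.4 ]
   psi 120 tz [-0.5   0.87 -0.  ] marg 0.23 [ 0.37  1.1  -0.73  1.71 -0.81  1.32  0.84]
   psi 150 tz [-0.87  0.5  -0.  ] marg 0.2 [ 0.13  1.19 -0.67  1.35 -0.55  1.79  0.7 ]
   psi 270 tz [-0. -1. -0.] marg 0.12 [-1.33  1.22  0.69  1.36  0.43  1.87  2.41]
   psi 300 tz [ 0.5  -0.87 -0.  ] marg 0.38 [-1.56  1.11  0.68  1.71  0.7   1.44  2.28]
   psi 330 tz [ 0.87 -0.5  -0.  ] marg 0.38 [-1.32  0.87  0.13  2.07  1.36  1.52  1.79]
PICK -15 -1 0.0 marg 0.63 [ 0.    0.61  0.47  1.82 -0.19  1.02 -1.05]
   psi 0 tz [ 1. -0. -0.] marg 0.03 [-1.22  0.85  0.05  2.42  1.95  1.59 -1.71]
   psi 60 tz [ 0.5   0.87 -0.  ] marg 0.0 [ 0.06  0.88 -0.33  2.45  4.    1.48 -1.29]
   psi 90 tz [ 0.  1. -0.] marg 0.0 [ 0.75  1.29 -1.11  2.09 -1.04  0.61 -2.05]
   psi 120 tz [-0.5   0.87 -0.  ] ma
[... 6528 characters left out ...]
8  0.94 -0.03]
   psi 150 tz [-0.61  0.35 -0.71] marg 0.26 [ 0.3   1.01 -1.13  1.52  0.14  1.38  0.29]
   psi 180 tz [-0.71  0.   -0.71] marg 0.27 [ 0.07  1.04 -1.05  1.33  0.25  1.72  0.61]
   psi 210 tz [-0.61 -0.35 -0.71] marg 0.14 [-0.3   0.9  -0.56  1.26  0.21  1.85  1.21]
   psi 240 tz [-0.35 -0.61 -0.71] marg 0.13 [-0.45  0.87 -0.54  1.32  0.46  1.86  1.57]
   psi 270 tz [-0.   -0.71 -0.71] marg 0.25 [-0.53  0.79 -0.57  1.5   0.72  1.74  1.86]
   psi 300 tz [ 0.35 -0.61 -0.71] marg 0.45 [-0.55  0.67 -0.64  1.75  0.97  1.54  2.08]
   psi 330 tz [ 0.61 -0.35 -0.71] marg 0.41 [-0.4   0.59 -0.83  2.02  1.28  1.34  2.25]
PICK 30 -1 0.126 marg 0.0 [ 0.67  0.37 -0.17  2.25 -1.04  0.21 -0.09]
```

```bash
python3 -m handwheel '[[[-0.057,-0.38,0,0,0,0,1],[-0.057,-0.38,0,0,0,0,1],[-0.057,-0.38,0,0,0,0,1],[-0.057,-0.38,0,0,0,0,1],[-0.057,-0.38,0,0,0,0,1],[-0.057,-0.38,0,0,0,0,1],[-0.057,-0.38,0,0,0,0,1],[-0.057,-0.38,0,0,0,0,1]]]'>/dev/null; python3 log.py
python3 -m handwheel '[[[-0.057,-0.38,0,0,0,0,1],[-0.057,-0.38,0,0,0,0,1],[-0.057,-0.38,0,0,0,0,1],[-0.057,-0.38,0,0,0,0,1],[-0.057,-0.38,0,0,0,0,1],[-0.057,-0.38,0,0,0,0,1],[-0.057,-0.38,0,0,0,0,1],[-0.057,-0.38,0,0,0,0,1]]]' >/dev/null; python3 log.py v
python3 -m handwheel '[[[0,0,0,0,0,0.0387,1],[0,0,0,0,0,0.0387,1],[0,0,0,0,0,0.0387,1],[0,0,0,0,0,0.0387,1],[0,0,0,0,0,0.0387,1],[0,0,0,0,0,0.0387,1],[0,0,0,0,0,0.0387,1],[0,0,0,0,0,0.0387,1],[0,0,0,0,0,0.0387,1],[0,0,0,0,0,0.0387,1]]]' >/dev/null; python3 log.py
python3 -m handwheel '[[[0,0,0,0,0,0.0387,1],[0,0,0,0,0,0.0387,1],[0,0,0,0,0,0.0387,1],[0,0,0,0,0,0.0387,1],[0,0,0,0,0,0.0387,1],[0,0,0,0,0,0.0387,1],[0,0,0,0,0,0.0387,1],[0,0,0,0,0,0.0387,1],[0,0,0,0,0,0.0387,1],[0,0,0,0,0,0.0387,1]]]' >/dev/null; python3 log.py v
python3 -m handwheel '[[[0,0,0,0,0,0.0387,1],[0,0,0,0,0,0.0387,1],[0,0,0,0,0,0.0387,1],[0,0,0,0,0,0.0387,1],[0,0,0,0,0,0,1],[0,0,0,0,0,0,1]]]' >/dev/null; python3 log.py v
python3 kin.py|tail -1
python3 - <<'E'
from h import *
s=snapshot("wrist");np.savez(f"pics/wrist3.npz",**s);cv2.imwrite("pics/w3.png",s["pixels"])
E
```

```text
t 3.22 q [0.01, 0.22, 0.45, 1.75, -0.11, 1.19, 1.8] p [497.5, -245.3, 292.3] F [-0.0, 0.2, -0.0] w 86.9 g 0.0 
x [-0.967  0.256  0.001] y [0.256 0.967 0.002] z [-0.     0.002 -1.   ]
t 4.88 q [-0.31, 0.27, 0.87, 1.77, -0.22, 1.21, -0.51] p [498.0, -243.5, 291.9] F [-0.4, 0.5, -0.6] w 86.7 g 0.0 
x [0.903 0.43  0.001] y [ 0.43  -0.903 -0.003] z [-0.001  0.003 -1.   ]
t 5.38 q [-0.38, 0.3, 0.97, 1.77, -0.27, 1.21, -0.94] p [498.2, -244.1, 291.9] F [1.0, -0.1, -0.0] w 86.9 g 0.0 
x [ 0.999 -0.034 -0.001] y [-0.034 -0.999 -0.002] z [-0.001  0.002 -1.   ]
  3.382e+02 -2.640e+01 -1.550e+01 -2.000e-01] 0.04103031783665756
```

View pics/w3.png

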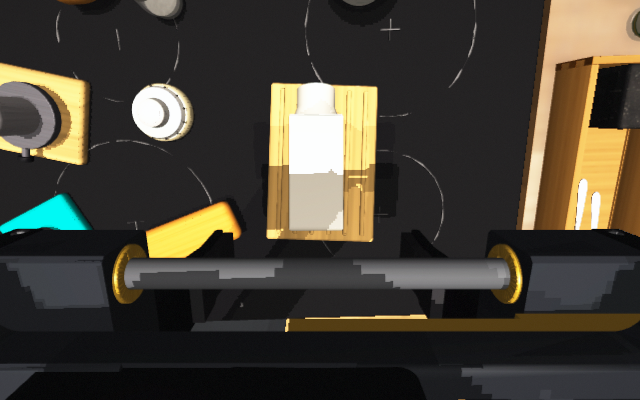

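Wrist view: the carafe lies on the ramp, its body spanning columns 290–343 and rows 115–230, with the mouth at the top (316,85).

Run:
```python
from h import *
W=np.load("pics/wrist3.npz");S=np.load("pics/scene0.npz");T=np.load("pics/top0.npz")
g=W["pixels"].astype(int)
for r in (125,150,165,190,220):
    d=np.abs(g[r].sum(1)[1:]-g[r].sum(1)[:-1]);row=g[r,280:355].min(1)
    m=np.where(row>110)[0]+280;print(r,m.min(),m.max(),len(m))
col=g[100:240,310].min(1);print(col[::4])
for (u,v) in [(289.5,230),(343,230),(290,115),(343.5,115)]:
    print([onz(W,u,v,z).round(1)[:2].tolist() for z in (93,115,120,125)])
print("triW-S bL",tri(W,(289.5,230),S,(372.5,241.2)),"bR",tri(W,(343,230),S,(387,250)),"bL T",tri(W,(289.5,230),T,(411.7,235.5)),tri(W,(343,230),T,(428.7,237)))
# ramp edges px
for (u,v,z) in [(267,241,80),(373,241,80),(271,84,35),(378,86,35)]: print("ramp",onz(W,u,v,z).round(1))
```

```text
125 280 354 70
150 280 354 71
165 280 354 67
190 289 342 54
220 289 342 54
[253 253 245 243 252 253 253 253 253 253 253 253 253 253 253 253 253 253
 253 172 174 175 175 175 176 176 176 178 177 178 179 179 166  62  91]
[[436.7, -210.7], [444.5, -212.9], [446.3, -213.4], [448.1, -213.9]]
[[434.6, -272.2], [442.6, -270.6], [444.5, -270.3], [446.3, -269.9]]
[[564.5, -218.2], [564.6, -219.9], [564.6, -220.3], [564.7, -220.7]]
[[562.7, -274.4], [562.8, -272.7], [562.9, -272.4], [562.9, -272.0]]
triW-S bL (array([ 450.11933644, -216.68388491,  126.25256715]), np.float64(5.920248520410181)) bR (array([ 446.88320594, -272.2079495 ,  123.00687017]), np.float64(5.001246177272881)) bL T (array([ 449.89783669, -213.82693333,  129.53508161]), np.float64(1.1445906644056314)) (array([ 448.4859975 , -268.85067766,  130.70659084]), np.float64(1.3786523082355155))
ramp [ 418.9 -181.6   80. ]
ramp [ 414.7 -308.9   80. ]
ramp [ 600.9 -192.9   35. ]
ramp [ 594.3 -320.5   35. ]
```

```bash
python3 -m handwheel '[[[0,0,0,0,0.028,0,1],[0,0,0,0,0.028,0,1],[-0.08,0,0.35,0,0,0,1],[-0.08,0,0.35,0,0,0,1],[-0.08,0,0.35,0,0,0,1],[-0.08,0,0.35,0,0,0,1],[0,0,0,0,0,0,1]]]'>/dev/null; python3 log.py v
python3 -m handwheel '[[[-0.045,0,0.2,0,0,0,1],[-0.045,0,0.2,0,0,0,1],[-0.045,0,0.2,0,0,0,1],[-0.03,0,0.11,0,0,0,1],[0,0,0,0,0,0,1],[0,0,0,0,0,0,1]]]'>/dev/null; python3 log.py v
python3 - <<'E'
from h import *
s=snapshot("wrist");t=snapshot("scene")
o=np.zeros((600,640,3),np.uint8);o[:300,:480]=cv2.resize(s["pixels"],(480,300));o[300:]=cv2.resize(t["pixels"][180:300,320:576],(640,300));cv2.imwrite("pics/g4.png",o)
E
```

```text
t 6.02 q [-0.26, 0.37, 0.85, 2.07, -0.54, 0.75, -0.69] p [486.7, -242.2, 143.0] F [-1.1, 0.5, -0.6] w 86.9 g 0.0 
x [ 0.986 -0.037  0.163] y [-0.037 -0.999 -0.005] z [ 0.163 -0.001 -0.987]
t 6.52 q [-0.14, 0.46, 0.73, 2.12, -0.7, 0.61, -0.53] p [488.5, -245.8, 77.6] F [0.2, 0.1, 0.2] w 86.6 g 0.0 
x [ 0.984 -0.037  0.176] y [-0.038 -0.999  0.   ] z [ 0.176 -0.007 -0.984]
```

View pics/g4.png

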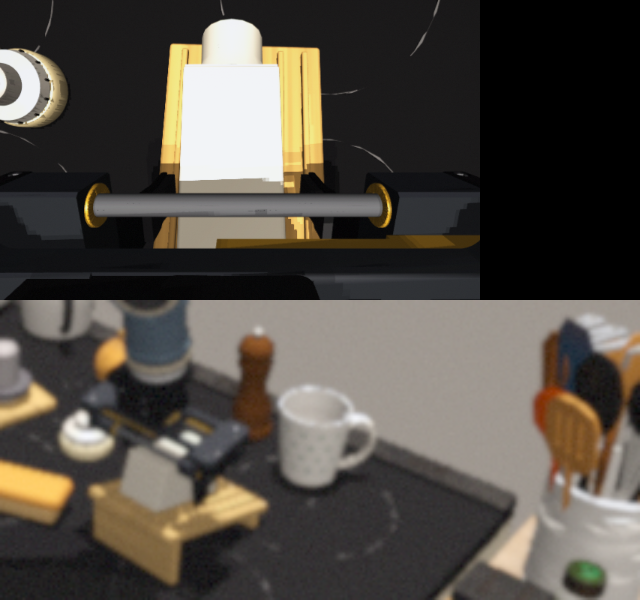

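Fingers straddle the body, which sits slightly to image-left. I'll shift over a little and close.

```bash
python3 -m handwheel '[[[0,-0.03,0,0,0,0,1],[0,0,0,0,0,0,0.5],[0,0,0,0,0,0,0.4],[0,0,0,0,0,0,0.4],[0,0,0,0,0,0,0.4],[0,0,0,0,0,0,0.4],[0,0,0,0,0,0,0.4]]]' 40; python3 log.py v
```

```text
t: 7.2
tcp_pos: [487.7, -242.4, 76.3]
eef_rot: [0.996, -0.02, 0.088, 0.002]
force: [1.0, -0.3, -0.8]
width: 0.641
grasp_force: 39.9
t 7.2 q [-0.15, 0.46, 0.73, 2.13, -0.7, 0.61, -0.54] p [487.7, -242.4, 76.3] F [1.0, -0.3, -0.8] w 55.8 g 39.9 
x [ 0.984 -0.039  0.175] y [-0.039 -0.999 -0.   ] z [ 0.175 -0.006 -0.985]
```

```bash
python3 -m handwheel '[[[0.03,0,-0.15,0,0,0,0.4],[0.05,0,-0.3,0,0,0,0.4],[0.06,0,-0.34,0,0,0,0.4],[0.06,0,-0.34,0,0,0,0.4],[0.06,0,-0.34,0,0,0,0.4],[0.06,0,-0.34,0,0,0,0.4],[0.06,0,-0.3,0,0,0,0.4],[0,0,0,0,0,0,0.4],[0,0,0,0,0,0,0.4]]]' 40 >/dev/null; python3 log.py v
cat > sim.py <<'E'
from plan import *
s=get_state();q=s["q"].copy();P0=s["tcp_pos"];R0=R.from_quat(s["eef_rot"])
be=np.radians(64.9);ax=np.array([np.sin(be),0,np.cos(be)])   # carafe axis in tool
Rt_c=np.stack([np.cross([0,-1,0],ax),[0,-1,0],ax],1)         # carafe frame in tool
for psi in (285,300,315,330):
    # final: carafe z down, tool z azimuth
    a=np.radians(psi-360+0)
    Rcp=(R.from_euler("z",psi,degrees=True)*R.from_euler("x",180,degrees=True)).as_matrix()
    Rp=R.from_matrix(Rcp@Rt_c.T);rv=(R0.inv()*Rp).as_rotvec()
    mouth=np.array([0,0,-19])+111*ax
    Pf=np.array([493,310,185])-Rp.apply(mouth)
    for name in("trans-rot","both"):
        qq=q.copy();mm=9;W=[]
        N=24
        for k in range(1,2*N+1):
            if name=="both": a,b=k/(2*N),k/(2*N)
            else: a,b=min(1,k/N),max(0,k/N-1)
            x,er,m=ik(P0+(Pf-P0)*a,(R0*R.from_rotvec(rv*b)).as_matrix(),qq);qq=x;mm=min(mm,m if er<.02 else -1)
        print(psi,name,"rv deg",np.degrees(rv).round(1),"tz",Rp.as_matrix()[:,2].round(2),"Pf",Pf.round(1),"minmarg",round(mm,2),qq.round(2))
E
python3 sim.py
```

```text
t 7.95 q [-0.47, 0.15, 1.02, 1.9, -0.26, 1.01, -0.95] p [488.3, -242.4, 291.4] F [-0.4, 0.6, -3.5] w 55.9 g 39.9 
x [ 0.984 -0.038  0.177] y [-0.038 -0.999 -0.001] z [ 0.177 -0.006 -0.984]
285 trans-rot rv deg [ -52.   -50.8 -100.3] tz [ 0.23 -0.87 -0.42] Pf [497.5 293.4 287.9] minmarg 0.24 [-1.16  0.63  0.25  1.56  0.69  1.74 -0.8 ]
285 both rv deg [ -52.   -50.8 -100.3] tz [ 0.23 -0.87 -0.42] Pf [497.5 293.4 287.9] minmarg 0.27 [-1.31  0.67  0.49  1.57  0.61  1.66 -0.71]
300 trans-rot rv deg [ -58.8  -43.1 -113.6] tz [ 0.45 -0.78 -0.42] Pf [501.6 295.1 287.9] minmarg 0.28 [-1.23  0.55  0.25  1.72  0.83  1.57 -0.76]
300 both rv deg [ -58.8  -43.1 -113.6] tz [ 0.45 -0.78 -0.42] Pf [501.6 295.1 287.9] minmarg 0.27 [-1.36  0.57  0.45  1.73  0.77  1.5  -0.7 ]
315 trans-rot rv deg [ -65.4  -34.  -126.4] tz [ 0.64 -0.64 -0.42] Pf [505.2 297.8 287.9] minmarg 0.28 [-1.29  0.45  0.26  1.88  0.98  1.39 -0.74]
315 both rv deg [ -65.4  -34.  -126.4] tz [ 0.64 -0.64 -0.42] Pf [505.2 297.8 287.9] minmarg 0.27 [-1.39  0.47  0.39  1.89  0.95  1.35 -0.71]
330 trans-rot rv deg [ -71.8  -23.6 -138.8] tz [ 0.78 -0.45 -0.42] Pf [507.9 301.4 287.9] minmarg 0.28 [-1.34  0.36  0.27  2.04  1.16  1.22 -0.75]
330 both rv deg [ -71.8  -23.6 -138.8] tz [ 0.78 -0.45 -0.42] Pf [507.9 301.4 287.9] minmarg 0.28 [-1.39  0.36  0.33  2.04  1.15  1.2  -0.74]
```

```bash
python3 -m handwheel '[[[0,-0.2,0,0,0,0,0.4],[0,-0.37,0,0,0,0,0.4],[0,-0.37,0,0,0,0,0.4],[0,-0.37,0,0,0,0,0.4],[0,-0.37,0,0,0,0,0.4],[0,-0.37,0,0,0,0,0.4],[0,-0.37,0,0,0,0,0.4],[0,-0.37,0,0,0,0,0.4],[0,-0.37,0,0,0,0,0.4],[0,-0.37,0,0,0,0,0.4]]]' >/dev/null; python3 log.py v
python3 -m handwheel '[[[0,-0.37,0,0,0,0,0.4],[0,-0.37,0,0,0,0,0.4],[0,-0.37,0,0,0,0,0.4],[0,-0.37,0,0,0,0,0.4],[0,-0.3,0,0,0,0,0.4],[0,-0.18,0,0,0,0,0.4],[0,0,0,0,0,0,0.4],[0,0,0,0,0,0,0.4]]]' >/dev/null; python3 log.py v
python3 sim.py | grep both
```

```text
t 8.78 q [-1.0, 0.04, 0.7, 1.97, 0.04, 0.98, -1.94] p [499.7, 111.5, 287.9] F [0.0, -0.3, -3.0] w 55.7 g 39.9 
x [ 0.985 -0.038  0.17 ] y [-0.039 -0.999  0.002] z [ 0.17  -0.009 -0.985]
t 9.45 q [-1.16, 0.23, 0.59, 1.78, -0.03, 1.03, -2.19] p [508.6, 305.6, 288.2] F [-0.4, -0.9, -3.7] w 55.9 g 39.9 
x [ 0.984 -0.037  0.172] y [-0.038 -0.999  0.004] z [ 0.171 -0.011 -0.985]
285 both rv deg [ -52.   -50.4 -100.2] tz [ 0.23 -0.87 -0.42] Pf [497.5 293.4 287.9] minmarg 0.25 [-1.19  0.64  0.3   1.57  0.68  1.73 -0.78]
300 both rv deg [ -58.9  -42.6 -113.4] tz [ 0.45 -0.78 -0.42] Pf [501.6 295.1 287.9] minmarg 0.39 [-1.26  0.55  0.29  1.72  0.82  1.56 -0.75]
315 both rv deg [ -65.6  -33.6 -126.2] tz [ 0.64 -0.64 -0.42] Pf [505.2 297.8 287.9] minmarg 0.51 [-1.32  0.46  0.3   1.88  0.97  1.38 -0.74]
330 both rv deg [ -72.   -23.2 -138.5] tz [ 0.78 -0.45 -0.42] Pf [507.9 301.4 287.9] minmarg 0.41 [-1.37  0.36  0.31  2.04  1.15  1.21 -0.74]
```

Run:
```python
from h import *
S=np.load("pics/scene0.npz");W=np.load("pics/wrist2.npz")
print("kettle base L,C,R",[onz(S,u,v,0).round() .tolist()for u,v in((290,178),(305,186),(325,183))],"top",proj(S,[680,400,200]))
print("pitcher",[onz(S,u,v,0).round().tolist() for u,v in((330,188),(343,194),(356,190))])
for x in((640,250),(640,300),(640,350),(640,400),(680,350)): print(x,proj(W,[*x,100]).round(),proj(W,[*x,200]).round())
s=snapshot("scene");cv2.imwrite("pics/s5.png",cv2.resize(s["pixels"][110:260,190:390],(800,600)))
```

```text
kettle base L,C,R [[732.0, 444.0, 0.0], [724.0, 344.0, 0.0], [799.0, 301.0, 0.0]] top [285.64431546 140.59355752]
pitcher [[781.0, 255.0, 0.0], [778.0, 182.0, 0.0], [839.0, 166.0, 0.0]]
(640, 250) [237. 265.] [210. 316.]
(640, 300) [278. 255.] [265. 302.]
(640, 350) [320. 244.] [321. 289.]
(640, 400) [363. 233.] [379. 275.]
(680, 350) [329. 275.] [333. 328.]
```

View pics/s5.png

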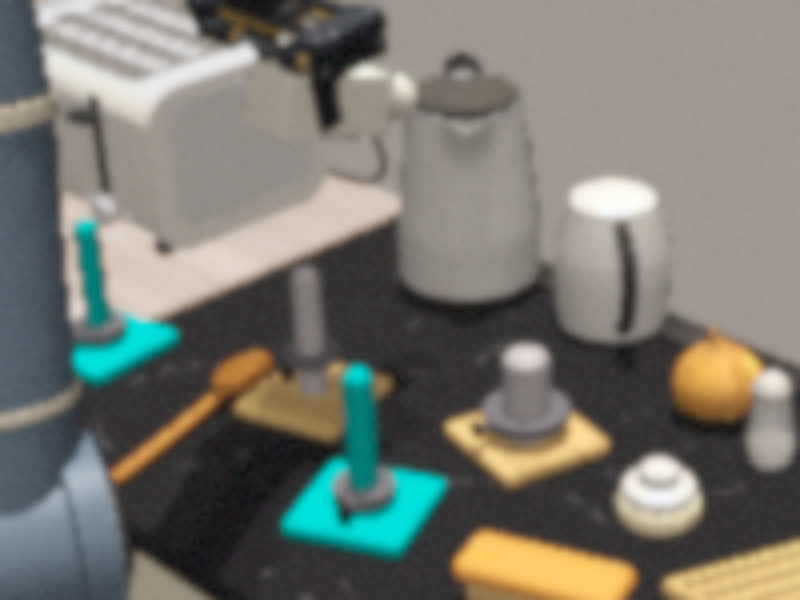

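The carafe is held, with its mouth at scene crop (400,85). It is in front of the kettle by more than 60 mm, so the swing is clear.

```bash
python3 -m handwheel '[[[0,0,0,-0.0166,-0.0085,-0.0319,0.4],[0,0,0,-0.0166,-0.0085,-0.0319,0.4],[0,0,0,-0.0166,-0.0085,-0.0319,0.4],[0,0,0,-0.0166,-0.0085,-0.0319,0.4],[0,0,0,-0.0166,-0.0085,-0.0319,0.4],[0,0,0,-0.0166,-0.0085,-0.0319,0.4],[0,0,0,-0.0166,-0.0085,-0.0319,0.4],[0,0,0,-0.0166,-0.0085,-0.0319,0.4],[0,0,0,-0.0166,-0.0085,-0.0319,0.4],[0,0,0,-0.0166,-0.0085,-0.0319,0.4]]]' >/dev/null; python3 log.py v
python3 sim.py | grep both|tail -2
```

```text
t 10.33 q [-1.17, 0.46, 0.45, 1.57, 0.33, 1.44, -1.46] p [510.5, 303.9, 290.7] F [0.2, -0.4, -3.0] w 56.0 g 39.9 
x [ 0.617  0.705 -0.349] y [ 0.773 -0.459  0.438] z [ 0.148 -0.54  -0.829]
315 both rv deg [-35.7 -18.3 -68.9] tz [ 0.64 -0.64 -0.42] Pf [505.2 297.8 287.9] minmarg 0.51 [-1.32  0.46  0.3   1.88  0.97  1.38 -0.74]
330 both rv deg [-46.9 -12.3 -77.8] tz [ 0.78 -0.45 -0.42] Pf [507.9 301.4 287.9] minmarg 0.41 [-1.36  0.36  0.29  2.04  1.16  1.21 -0.74]
```

Right on plan; continuing.

```bash
python3 -m handwheel '[[[0,0,0,-0.0166,-0.0085,-0.0319,0.4],[0,0,0,-0.0166,-0.0085,-0.0319,0.4],[0,0,0,-0.0166,-0.0085,-0.0319,0.4],[0,0,0,-0.0166,-0.0085,-0.0319,0.4],[0,0,0,-0.0166,-0.0085,-0.0319,0.4],[0,0,0,-0.0166,-0.0085,-0.0319,0.4],[0,0,0,-0.0166,-0.0085,-0.0319,0.4],[0,0,0,-0.0166,-0.0085,-0.0319,0.4],[0,0,0,-0.0166,-0.0085,-0.0319,0.4],[0,0,0,-0.0166,-0.0085,-0.0319,0.4]]]' >/dev/null
python3 -m handwheel '[[[0,0,0,-0.0166,-0.0085,-0.0319,0.4],[0,0,0,-0.0166,-0.0085,-0.0319,0.4],[0,0,0,0,0,0,0.4],[0,0,0,0,0,0,0.4],[0,0,0,0,0,0,0.4]]]' >/dev/null; python3 log.py v
python3 sim.py | grep both|tail -2|head -1
python3 - <<'E'
from h import *
o=np.zeros((600,800,3),np.uint8)
w=snapshot("wrist");t=snapshot("top");s=snapshot("scene")
for n,a in(("wrist6",w),("top6",t),("scene6",s)):np.savez(f"pics/{n}.npz",**a)
o[:400,:640]=w["pixels"]
o[400:,:320]=cv2.resize(t["pixels"][170:270,200:360],(320,200));o[400:,320:720]=cv2.resize(s["pixels"][120:220,190:390],(400,200))
cv2.imwrite("pics/m6.png",o)
E
```

```text
t 11.58 q [-1.32, 0.47, 0.3, 1.86, 0.97, 1.39, -0.73] p [510.5, 305.2, 291.2] F [-0.4, 0.1, -3.2] w 56.0 g 39.9 
x [-0.295  0.305 -0.906] y [0.709 0.706 0.007] z [ 0.641 -0.64  -0.424]
315 both rv deg [ 0.1  0.  -0.4] tz [ 0.64 -0.64 -0.42] Pf [505.2 297.8 287.9] minmarg 0.57 [-1.32  0.46  0.3   1.88  0.97  1.38 -0.74]
```

View pics/m6.png

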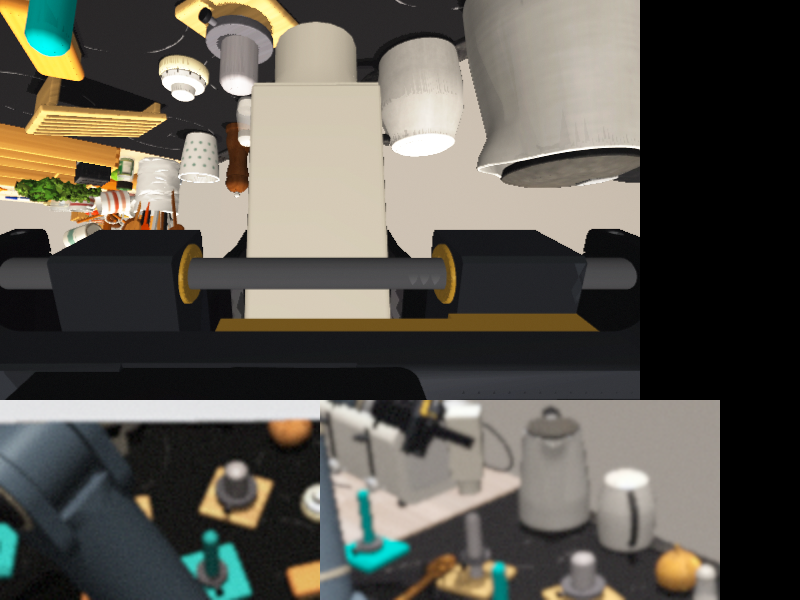

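The carafe is upright-inverted above and beside the peg; in the wrist view the neck spans columns 277–356. From here I'll measure numerically: neck versus peg columns in averaged scene frames, and neck edges in the wrist view.

Run:
```python
from h import *
s=snapshot("scene");a=np.mean([snapshot("scene")["pixels"].astype(float) for _ in range(6)],0)
np.savez("pics/sc7.npz",pixels=a,intrinsics=s["intrinsics"],cam_to_world=s["cam_to_world"])
g=a.mean(2)
print("cols 250..288")
for r in range(138,206,3): print(r,g[r,250:288].round().astype(int).tolist())
W=np.load("pics/wrist6.npz");w=W["pixels"].mean(2)
for r in (35,50,65,75): print("w",r,w[r,268:284].round().astype(int).tolist(),w[r,346:366].round().astype(int).tolist())
print("col316",w[10:100:3,316].round().astype(int).tolist())
for p in([503,312.4,188],[503,312.4,223],[493.2,310,145],[493.2,310,53]):print(proj(s,p).round(1),proj(W,p).round(1))
```

```text
cols 250..288
138 [42, 32, 29, 26, 20, 22, 21, 26, 25, 30, 36, 45, 61, 81, 100, 116, 129, 143, 151, 148, 134, 136, 148, 151, 152, 151, 149, 140, 123, 109, 117, 136, 147, 151, 152, 152, 152, 153]
141 [135, 129, 126, 123, 114, 103, 87, 72, 62, 46, 36, 29, 25, 26, 28, 49, 91, 128, 148, 143, 120, 119, 141, 151, 151, 152, 153, 152, 152, 148, 136, 119, 115, 133, 147, 151, 153, 153]
144 [140, 139, 140, 143, 147, 152, 154, 154, 152, 148, 143, 136, 125, 109, 101, 117, 141, 152, 153, 144, 125, 123, 142, 151, 152, 152, 152, 152, 152, 152, 151, 147, 131, 109, 112, 136, 148, 152]
147 [140, 140, 139, 135, 136, 147, 155, 156, 155, 156, 155, 156, 156, 155, 154, 156, 155, 155, 154, 146, 132, 128, 142, 150, 153, 152, 152, 152, 152, 152, 153, 152, 150, 138, 115, 109, 133, 148]
150 [141, 140, 140, 141, 146, 152, 155, 156, 155, 155, 154, 155, 156, 155, 156, 155, 155, 156, 154, 152, 141, 134, 141, 149, 151, 153, 153, 153, 152, 153, 153, 153, 153, 149, 135, 107, 113, 140]
153 [141, 140, 140, 141, 147, 155, 157, 155, 155, 156, 155, 155, 155, 155, 155, 155, 155, 156, 156, 155, 149, 136, 137, 134, 127, 126, 1
[... 3302 characters left out ...]
 [162, 159, 157, 155, 151, 148, 145, 140, 133, 123, 64, 42, 42, 43, 42, 41, 42, 42, 42, 41]
w 65 [41, 41, 42, 42, 43, 41, 42, 106, 126, 134, 141, 144, 148, 151, 152, 157] [161, 158, 156, 153, 149, 147, 144, 140, 132, 123, 79, 29, 20, 21, 22, 22, 22, 21, 22, 21]
w 75 [41, 40, 42, 42, 42, 41, 55, 110, 128, 136, 142, 146, 151, 155, 159, 161] [163, 162, 159, 155, 152, 148, 145, 145, 133, 125, 102, 57, 42, 43, 41, 42, 42, 42, 42, 39]
col316 [42, 42, 43, 40, 183, 188, 186, 188, 188, 187, 187, 186, 187, 187, 187, 186, 186, 186, 186, 184, 184, 182, 181, 180, 185, 173, 194, 193, 194, 194]
[266.1 163.9] [317.1  60. ]
[265.4 155.1] [317.6 119.6]
[265.3 175.7] [301.2 -15. ]
[267.  197.7] [ 301.6 -145.6]
```

```bash
cat > tilt.py <<'E'
from h import *
W=snapshot("wrist");w=W["pixels"].astype(float)
f=W["intrinsics"];T=W["cam_to_world"];st=get_state()
def edge(r,c0,c1,rev=False):
    c=np.arange(c0,c1);v=w[r-1:r+2,c0:c1].mean((0,2));g=np.abs(np.gradient(cv2.GaussianBlur(v[None],(3,1),0)[0]))
    k=g.argmax();k=min(max(k,1),len(g)-2);a,b,d=g[k-1:k+2];return c[k]+.5*(a-d)/(a-2*b+d+1e-9)
P=[]
for r in range(92,228,8):
    l,rr=edge(r,238,262),edge(r,372,398);d=f[0,0]*56/(rr-l);m=(l+rr)/2
    p=np.array([(m-f[0,2])/f[0,0],(r-f[1,2])/f[1,1],1])*d;P.append(p);print(r,round(l,1),round(rr,1),round(d,1),end=" | ")
P=np.array(P)
# face line in camera y-z plane; robust fits
i=np.ones(len(P),bool)
for _ in range(3):
    az=np.polyfit(P[i,1],P[i,2],1);res=P[:,2]-np.polyval(az,P[:,1]);i=np.abs(res)<max(1,2*res[i].std())
ax_=np.polyfit(P[i,1],P[i,0],1)
dirn=np.array([-ax_[0],-1,-az[0]]);dirn/=np.linalg.norm(dirn)
dw=T[:3,:3]@dirn;print("\nused",i.sum(),"axis world",dw.round(4))
# centre axis: neck
for r in (45,55,65,72):
    l,rr=edge(r,268,284),edge(r,348,364);print("neck",r,round(l,1),round(rr,1),end=" ")
# point on front face at shoulder row 84 -> axis = front + 28 along face normal (away from cam)
y=84;d=(az[1])/(1-az[0]*(y-f[1,2])/f[1,1]);m=np.array([0,(y-f[1,2])/f[1,1]*d,d]);m[0]=np.polyval(ax_,m[1])
n=np.array([0,-az[0],1]);n/=np.linalg.norm(n)
sh=m+28*n;mouth=sh+35*dirn
print("\nmouth world",(T[:3,:3]@mouth+T[:3,3]).round(1),"shoulder",(T[:3,:3]@sh+T[:3,3]).round(1),"tcp",st["tcp_pos"].round(1))
mw=T[:3,:3]@mouth+T[:3,3];ap=mouth-21.5*n;print("rim apex px pred",((f@ap)/ap[2]).round(1))
E
python3 tilt.py
```

```text
92 250.4 379.6 144.2 | 100 239.8 380.3 132.6 | 108 249.4 379.9 142.7 | 116 249.2 379.9 142.4 | 124 251.9 381.1 144.1 | 132 250.9 384.0 139.9 | 140 249.4 382.2 140.2 | 148 249.4 390.8 131.7 | 156 246.4 384.1 135.2 | 164 245.7 384.2 134.4 | 172 247.6 384.1 136.4 | 180 247.6 385.2 135.4 | 188 245.6 385.2 133.4 | 196 250.2 382.3 140.9 | 204 250.3 386.2 137.0 | 212 250.0 386.1 136.8 | 220 246.0 383.4 135.6 | 
used 14 axis world [-0.0215  0.0093 -0.9997]
neck 45 273.0 354.8 neck 55 270.9 355.8 neck 65 274.8 356.0 neck 72 274.6 356.2 
mouth world [496.1 317.  185.7] shoulder [496.9 316.7 220.7] tcp [509.6 306.1 290.7]
rim apex px pred [314.3  21.4   1. ]
```

```bash
python3 -m handwheel '[[[-0.007,-0.08,0.013,0,0,0,0.4],[0.15,0,0.07,0,0,0,0.4],[0.15,0,0.07,0,0,0,0.4],[0,0,0,0,0,0,0.4],[0,0,0,0,0,0,0.4],[0,0,0,0,0,0,0.4]]]' >/dev/null; python3 log.py v
cat > sc.py <<'E'
from h import *
g=np.mean([snapshot("scene")["pixels"].astype(float) for _ in range(8)],0).mean(2)
for r in range(164,196,2): print(r,g[r,253:277].round().astype(int).tolist())
E
python3 sc.py; python3 tilt.py | tail -4
```

```text
t 12.63 q [-1.32, 0.5, 0.29, 1.9, 0.97, 1.35, -0.79] p [505.3, 299.4, 258.5] F [-0.5, 0.1, -2.2] w 55.9 g 39.9 
x [-0.296  0.301 -0.906] y [0.706 0.708 0.005] z [ 0.643 -0.639 -0.422]
164 [155, 159, 162, 161, 158, 156, 155, 156, 156, 156, 155, 155, 155, 155, 155, 155, 155, 155, 151, 162, 188, 200, 202, 202]
166 [188, 190, 182, 164, 155, 155, 156, 156, 155, 155, 155, 155, 155, 155, 156, 156, 157, 158, 161, 175, 194, 203, 203, 202]
168 [204, 201, 192, 172, 154, 149, 147, 147, 148, 148, 147, 148, 147, 148, 149, 150, 153, 165, 183, 196, 198, 195, 186, 173]
170 [205, 205, 204, 201, 194, 178, 151, 134, 134, 137, 139, 140, 140, 140, 139, 134, 135, 148, 161, 159, 146, 129, 108, 86]
172 [204, 204, 204, 204, 203, 199, 183, 155, 140, 142, 145, 147, 147, 146, 143, 138, 131, 117, 98, 74, 59, 56, 53, 49]
174 [208, 206, 206, 204, 202, 198, 183, 157, 143, 144, 148, 150, 150, 149, 146, 140, 131, 111, 82, 59, 53, 51, 51, 51]
176 [211, 207, 200, 190, 177, 160, 142, 126, 122, 130, 139, 144, 147, 146, 141, 130, 108, 81, 63, 52, 52, 52, 52, 52]
178 [178, 160, 138, 112, 88, 70, 61, 59, 63, 86, 112, 127, 13
[... 454 characters left out ...]
61, 53, 51, 51, 51, 51]
188 [50, 51, 51, 52, 50, 50, 52, 51, 51, 64, 85, 108, 120, 124, 125, 119, 108, 86, 64, 52, 50, 50, 50, 51]
190 [52, 52, 51, 50, 51, 52, 51, 51, 52, 62, 83, 106, 119, 123, 125, 120, 111, 93, 68, 54, 50, 49, 53, 51]
192 [50, 51, 52, 49, 50, 49, 51, 52, 51, 58, 79, 103, 117, 124, 125, 122, 113, 97, 74, 59, 53, 51, 51, 50]
194 [51, 50, 50, 50, 48, 51, 52, 53, 56, 64, 83, 102, 116, 123, 125, 121, 115, 106, 95, 84, 74, 65, 57, 51]
used 17 axis world [-0.0473  0.0432 -0.9979]
neck 45 273.8 354.8 neck 55 274.6 355.8 neck 65 274.1 356.0 neck 72 274.1 356.3 
mouth world [487.5 314.5 154.3] shoulder [489.2 313.  189.2] tcp [505.2 299.5 257.8]
rim apex px pred [314.2  16.7   1. ]
```

```bash
python3 -m handwheel '[[[-0.005,0,0.012,0,0,0,0.4],[0.06,0,0.028,0,0,0,0.4],[0.06,0,0.028,0,0,0,0.4],[0,0,0,0,0,0,0.4],[0,0,0,0,0,0,0.4]]]' >/dev/null; python3 log.py v
python3 -m handwheel '[[[0.03,0,0.014,0,0,0,0.4],[0.03,0,0.014,0,0,0,0.4],[0,0,0,0,0,0,0.4],[0,0,0,0,0,0,0.4]]]' >/dev/null; python3 log.py v
```

```text
t 13.5 q [-1.31, 0.52, 0.29, 1.91, 0.98, 1.33, -0.81] p [505.9, 298.4, 243.7] F [0.9, 0.3, -3.3] w 55.5 g 39.9 
x [-0.298  0.3   -0.906] y [0.706 0.708 0.002] z [ 0.643 -0.639 -0.422]
t 13.83 q [-1.31, 0.53, 0.29, 1.91, 0.98, 1.32, -0.82] p [506.1, 298.6, 237.6] F [-0.4, -0.5, -2.5] w 55.6 g 39.9 
x [-0.297  0.301 -0.906] y [0.706 0.708 0.004] z [ 0.643 -0.639 -0.423]
```

```bash
python3 -m handwheel '[[[0.03,0,0.014,0,0,0,0.4],[0.03,0,0.014,0,0,0,0.4],[0.03,0,0.014,0,0,0,0.4],[0,0,0,0,0,0,0.4],[0,0,0,0,0,0,0.4]]]' >/dev/null; python3 log.py v
python3 -m handwheel '[[[0.03,0,0.014,0,0,0,0.4],[0.03,0,0.014,0,0,0,0.4],[0.03,0,0.014,0,0,0,0.4],[0,0,0,0,0,0,0.4],[0,0,0,0,0,0,0.4]]]' >/dev/null; python3 log.py v; python3 sc.py
```

```text
t 14.25 q [-1.31, 0.54, 0.29, 1.92, 0.98, 1.31, -0.84] p [506.1, 298.6, 227.6] F [-0.2, 0.4, -2.1] w 56.1 g 39.9 
x [-0.297  0.301 -0.906] y [0.706 0.708 0.003] z [ 0.643 -0.639 -0.423]
t 14.67 q [-1.31, 0.56, 0.29, 1.92, 0.98, 1.3, -0.85] p [506.1, 298.6, 217.6] F [0.3, -0.0, -2.5] w 56.0 g 39.9 
x [-0.297  0.301 -0.906] y [0.706 0.708 0.003] z [ 0.643 -0.639 -0.423]
164 [155, 158, 152, 144, 148, 154, 154, 152, 148, 142, 135, 122, 107, 98, 111, 139, 152, 154, 144, 128, 152, 187, 201, 202]
166 [188, 191, 190, 180, 166, 158, 156, 156, 156, 156, 155, 154, 152, 150, 150, 153, 155, 153, 145, 133, 156, 190, 201, 201]
168 [204, 203, 200, 192, 172, 158, 156, 156, 156, 156, 157, 155, 156, 155, 155, 155, 156, 154, 147, 136, 153, 179, 184, 173]
170 [204, 205, 204, 195, 175, 160, 156, 156, 157, 156, 156, 155, 156, 155, 156, 155, 155, 155, 149, 136, 125, 121, 106, 86]
172 [205, 204, 202, 194, 175, 160, 156, 156, 156, 155, 155, 156, 155, 156, 155, 156, 155, 155, 152, 140, 111, 79, 58, 52]
174 [207, 206, 202, 189, 164, 154, 155, 156, 156, 155, 155, 155, 155, 156, 155, 155, 155, 156, 154, 145, 114,
[... 431 characters left out ...]
147, 146, 143, 139, 131, 113, 84, 60, 51, 52, 50]
184 [50, 52, 50, 51, 50, 53, 60, 86, 116, 134, 143, 148, 150, 150, 149, 147, 141, 131, 111, 82, 58, 52, 50, 50]
186 [51, 49, 50, 52, 48, 50, 54, 64, 88, 112, 129, 139, 144, 144, 144, 141, 130, 109, 82, 62, 52, 51, 49, 50]
188 [50, 51, 50, 49, 50, 51, 51, 51, 55, 67, 88, 110, 122, 126, 125, 121, 109, 87, 64, 53, 51, 49, 50, 52]
190 [50, 50, 51, 51, 50, 50, 50, 50, 53, 61, 83, 106, 119, 123, 124, 120, 111, 91, 67, 53, 52, 52, 51, 50]
192 [51, 51, 53, 51, 50, 52, 52, 50, 53, 59, 80, 103, 117, 122, 125, 122, 113, 96, 72, 57, 54, 50, 52, 51]
194 [51, 52, 51, 51, 51, 51, 51, 52, 56, 64, 82, 103, 116, 122, 124, 122, 114, 101, 87, 77, 68, 59, 53, 51]
```

```bash
python3 -m handwheel '[[[-0.003,0,0.007,0,0,0,0.4],[0.045,0,0.021,0,0,0,0.4],[0.045,0,0.021,0,0,0,0.4],[0.045,0,0.021,0,0,0,0.4],[0.045,0,0.021,0,0,0,0.4],[0,0,0,0,0,0,0.4],[0,0,0,0,0,0,0.4]]]' >/dev/null; python3 log.py v
python3 -m handwheel '[[[0.03,0,0.014,0,0,0,0.4],[0.03,0,0.014,0,0,0,0.4],[0.03,0,0.014,0,0,0,0.4],[0.03,0,0.014,0,0,0,0.4],[0.03,0,0.014,0,0,0,0.4],[0,0,0,0,0,0,0.4],[0,0,0,0,0,0,0.4]]]' >/dev/null; python3 log.py v
```

```text
t 15.65 q [-1.31, 0.59, 0.28, 1.93, 0.98, 1.27, -0.89] p [506.7, 298.1, 197.5] F [-0.9, -0.7, -3.1] w 55.6 g 39.9 
x [-0.297  0.3   -0.906] y [0.706 0.708 0.003] z [ 0.643 -0.639 -0.423]
t 16.23 q [-1.3, 0.62, 0.28, 1.94, 0.98, 1.25, -0.91] p [506.8, 298.2, 181.2] F [0.5, -0.7, -3.4] w 55.8 g 39.9 
x [-0.297  0.301 -0.906] y [0.706 0.708 0.003] z [ 0.643 -0.639 -0.423]
```

```bash
python3 -m handwheel '[[[0.02,0,0.0093,0,0,0,0.4],[0.02,0,0.0093,0,0,0,0.4],[0.02,0,0.0093,0,0,0,0.4],[0.02,0,0.0093,0,0,0,0.4],[0,0,0,0,0,0,0.4]]]' >/dev/null; python3 log.py v|head -1
python3 -m handwheel '[[[0.015,0,0.007,0,0,0,0.4],[0.015,0,0.007,0,0,0,0.4],[0.015,0,0.007,0,0,0,0.4],[0,0,0,0,0,0,0.4]]]' >/dev/null; python3 log.py v|head -1
python3 -m handwheel '[[[0.01,0,0.0047,0,0,0,0.4],[0.01,0,0.0047,0,0,0,0.4],[0.01,0,0.0047,0,0,0,0.4],[0,0,0,0,0,0,0.4]]]' >/dev/null; python3 log.py v|head -1
```

```text
t 16.65 q [-1.3, 0.63, 0.28, 1.94, 0.98, 1.24, -0.93] p [506.7, 298.2, 172.1] F [-0.4, 0.2, -2.0] w 55.6 g 39.9 
t 16.98 q [-1.3, 0.64, 0.28, 1.94, 0.99, 1.24, -0.93] p [506.7, 298.2, 167.3] F [-0.5, -0.1, -3.0] w 55.7 g 39.9 
t 17.32 q [-1.3, 0.64, 0.28, 1.94, 0.99, 1.24, -0.94] p [507.0, 298.2, 165.6] F [-3.9, 0.0, 4.1] w 55.7 g 39.9
```

Run:
```python
from h import *
b=np.load("pics/sc7.npz")["pixels"].mean(2)
g=np.mean([snapshot("scene")["pixels"].astype(float) for _ in range(8)],0).mean(2)
for r in range(186,208): print(r,g[r,256:280].round().astype(int).tolist(),"|",b[r,258:278:2].round().astype(int).tolist())
S=np.load("pics/scene0.npz")
for z in(48,53,58,62,66): print(z,[proj(S,[493.2-.71*k,310-.70*k,z]).round(1).tolist() for k in(0,21.5,28)])
```

```text
186 [55, 75, 114, 143, 154, 155, 155, 155, 155, 155, 155, 155, 155, 155, 156, 155, 154, 144, 116, 78, 57, 52, 50, 50] | [52, 51, 67, 110, 124, 118, 81, 52, 51, 50]
187 [53, 73, 111, 141, 154, 155, 155, 156, 155, 155, 155, 155, 155, 155, 155, 156, 153, 142, 111, 74, 55, 51, 50, 52] | [52, 51, 64, 109, 124, 119, 84, 51, 50, 50]
188 [53, 69, 109, 142, 153, 155, 154, 155, 155, 154, 155, 154, 154, 154, 155, 155, 154, 141, 107, 69, 53, 51, 50, 50] | [50, 50, 62, 106, 123, 119, 86, 52, 50, 50]
189 [50, 68, 108, 142, 154, 154, 154, 155, 155, 155, 155, 155, 154, 155, 155, 156, 153, 139, 104, 67, 54, 51, 51, 51] | [52, 52, 62, 107, 124, 120, 89, 52, 51, 50]
190 [52, 67, 106, 139, 151, 153, 153, 153, 153, 153, 153, 153, 154, 155, 156, 156, 155, 140, 104, 64, 52, 51, 52, 49] | [51, 51, 61, 105, 124, 121, 93, 54, 50, 51]
191 [52, 64, 95, 125, 137, 141, 144, 145, 145, 145, 146, 148, 150, 152, 154, 154, 151, 134, 99, 63, 53, 51, 50, 52] | [52, 51, 59, 104, 124, 121, 96, 54, 51, 51]
192 [51, 55, 72, 94, 106, 116, 129, 133, 135, 136, 136, 139, 143, 146, 145, 142, 133, 112, 82, 58, 51, 50, 49, 50] | [
[... 2034 characters left out ...]
, 131, 136, 134, 130, 116, 122, 123] | [158, 119, 101, 119, 117, 123, 115, 134, 154, 137]
206 [183, 188, 179, 165, 142, 126, 117, 113, 113, 114, 118, 122, 122, 119, 112, 108, 109, 112, 111, 109, 102, 97, 103, 104] | [144, 121, 115, 115, 118, 123, 113, 113, 127, 113]
207 [192, 194, 184, 166, 147, 132, 120, 114, 112, 114, 117, 121, 122, 118, 114, 109, 110, 110, 110, 106, 98, 86, 87, 89] | [141, 121, 120, 114, 118, 122, 114, 111, 116, 103]
48 [[267.1, 198.9], [266.6, 201.7], [266.4, 202.6]]
53 [[267.0, 197.7], [266.5, 200.5], [266.4, 201.4]]
58 [[266.9, 196.5], [266.4, 199.4], [266.3, 200.2]]
62 [[266.8, 195.6], [266.3, 198.4], [266.2, 199.3]]
66 [[266.8, 194.7], [266.3, 197.5], [266.1, 198.3]]
```

Contact with steep force rise: the rim's front edge at scene row 199.4 matches the collar plane (199.7), so the rim is on the collar. I'll release gently, then check before backing off.

```bash
python3 -m handwheel '[[[0,0,0,0,0,0,0.66],[0,0,0,0,0,0,0.68],[0,0,0,0,0,0,0.75],[0,0,0,0,0,0,0.9],[0,0,0,0,0,0,1],[0,0,0,0,0,0,1],[0,0,0,0,0,0,1],[0,0,0,0,0,0,1]]]' ; python3 log.py v
python3 - <<'E'
from h import *
g=np.mean([snapshot("scene")["pixels"].astype(float) for _ in range(8)],0).mean(2)
for r in (174,178,182,186,190,194,196,198,199,200,201,202): print(r,g[r,252:282].round().astype(int).tolist())
E
```

```text
t: 18.38
tcp_pos: [506.8, 298.3, 164.3]
eef_rot: [0.323, 0.779, -0.204, 0.497]
force: [-0.0, 0.1, 0.2]
width: 0.974
grasp_force: 0.0
t 18.38 q [-1.3, 0.64, 0.28, 1.94, 0.99, 1.23, -0.94] p [506.8, 298.3, 164.3] F [-0.0, 0.1, 0.2] w 84.7 g 0.0 
x [-0.297  0.301 -0.906] y [0.706 0.708 0.004] z [ 0.643 -0.639 -0.423]
174 [81, 71, 50, 32, 29, 20, 23, 24, 26, 28, 33, 39, 49, 65, 82, 96, 112, 129, 143, 151, 142, 114, 86, 64, 53, 51, 51, 51, 51, 52]
178 [189, 176, 157, 132, 103, 104, 128, 132, 123, 112, 101, 85, 66, 51, 43, 43, 71, 114, 144, 152, 144, 125, 102, 76, 55, 50, 50, 49, 51, 51]
182 [52, 51, 50, 53, 66, 102, 137, 153, 156, 155, 156, 156, 156, 155, 155, 155, 154, 155, 155, 154, 150, 135, 108, 76, 56, 50, 51, 50, 52, 50]
186 [52, 53, 50, 52, 56, 77, 114, 144, 155, 156, 156, 156, 156, 156, 156, 156, 156, 155, 156, 156, 154, 144, 114, 76, 54, 51, 51, 50, 50, 51]
190 [49, 49, 51, 52, 51, 68, 106, 140, 153, 153, 154, 154, 154, 153, 153, 154, 154, 154, 155, 157, 156, 141, 106, 66, 52, 51, 52, 51, 51, 51]
194 [50, 51, 50, 50, 50, 49, 51, 53, 61, 86, 115, 131, 139, 141, 144, 144, 144, 142,
[... 158 characters left out ...]
, 57, 50, 50, 51, 50, 50, 50]
198 [94, 104, 104, 100, 90, 72, 57, 55, 63, 75, 95, 118, 130, 138, 143, 144, 142, 137, 131, 120, 102, 80, 66, 55, 52, 51, 51, 51, 52, 50]
199 [91, 100, 101, 96, 89, 72, 56, 51, 58, 65, 79, 95, 108, 119, 125, 125, 123, 116, 107, 97, 84, 79, 78, 72, 64, 57, 57, 55, 54, 51]
200 [78, 82, 79, 78, 74, 64, 55, 49, 51, 60, 68, 78, 85, 91, 95, 96, 94, 91, 83, 79, 84, 102, 120, 119, 105, 91, 84, 82, 75, 66]
201 [71, 70, 66, 65, 66, 63, 59, 53, 51, 50, 60, 71, 75, 76, 77, 77, 79, 79, 77, 85, 107, 141, 165, 167, 156, 143, 130, 117, 109, 97]
202 [68, 66, 65, 69, 79, 85, 87, 78, 60, 42, 50, 70, 81, 83, 83, 84, 85, 85, 88, 102, 135, 166, 186, 189, 186, 176, 159, 138, 130, 125]
```

Released, and the carafe has not moved. Backing straight off.

```bash
python3 -m handwheel '[[[0,0,-0.08,0,0,0,1],[0,0,-0.15,0,0,0,1],[0,0,-0.2,0,0,0,1],[0,0,-0.3,0,0,0,1],[0,0,-0.3,0,0,0,1],[0,0,-0.3,0,0,0,1],[0,0,-0.15,0,0,0,1],[0,0,0,0,0,0,1],[0,0,0,0,0,0,1],[0,0,0,0,0,0,1]]]' >/dev/null; python3 log.py v
python3 - <<'E'
from h import *
g=np.mean([snapshot("scene")["pixels"].astype(float) for _ in range(8)],0).mean(2)
for r in (158,162,166,170,174,178,182,186,190,194,196,198,199,200,201): print(r,g[r,250:282].round().astype(int).tolist())
E
```

```text
t 19.62 q [-1.46, 0.59, 0.22, 1.81, 0.84, 1.48, -0.87] p [411.8, 391.9, 227.0] F [0.8, -1.7, 0.2] w 86.9 g 0.0 
x [-0.297  0.301 -0.906] y [0.707 0.708 0.003] z [ 0.642 -0.64  -0.422]
158 [140, 140, 139, 140, 142, 146, 169, 209, 238, 248, 250, 250, 250, 250, 250, 250, 250, 250, 250, 250, 250, 245, 228, 201, 195, 200, 202, 202, 202, 202, 202, 203]
162 [146, 147, 147, 146, 148, 157, 189, 221, 232, 234, 234, 234, 233, 233, 233, 232, 230, 228, 230, 230, 225, 210, 174, 160, 186, 199, 201, 202, 202, 203, 204, 204]
166 [165, 173, 181, 187, 192, 193, 186, 169, 158, 157, 156, 156, 156, 155, 156, 156, 156, 156, 155, 156, 154, 149, 141, 160, 190, 200, 200, 197, 193, 187, 178, 168]
170 [204, 204, 204, 204, 205, 204, 194, 175, 160, 156, 156, 156, 156, 155, 156, 156, 156, 156, 156, 156, 155, 154, 146, 132, 123, 107, 86, 68, 56, 53, 51, 50]
174 [211, 210, 209, 207, 206, 203, 191, 170, 158, 156, 156, 156, 156, 156, 156, 156, 156, 156, 156, 156, 156, 153, 143, 116, 88, 64, 54, 52, 52, 50, 50, 50]
178 [206, 199, 189, 177, 161, 138, 117, 124, 146, 155, 156, 156, 157, 156, 157, 156, 156, 156, 155, 155, 
[... 681 characters left out ...]
5, 51, 55, 64, 85, 112, 131, 141, 145, 148, 149, 148, 146, 142, 133, 116, 92, 69, 55, 51, 51, 51, 50, 50, 51]
198 [94, 103, 115, 124, 123, 114, 103, 83, 62, 58, 64, 74, 95, 118, 131, 138, 143, 144, 142, 137, 132, 120, 101, 78, 66, 57, 51, 51, 51, 52, 51, 51]
199 [116, 121, 125, 129, 126, 121, 111, 93, 69, 57, 58, 66, 79, 95, 109, 119, 125, 126, 123, 116, 109, 96, 85, 79, 78, 73, 63, 57, 57, 56, 56, 52]
200 [127, 129, 129, 129, 125, 120, 113, 100, 77, 59, 58, 59, 69, 78, 84, 92, 94, 96, 94, 90, 84, 82, 90, 107, 122, 120, 104, 90, 85, 83, 76, 67]
201 [131, 132, 132, 130, 124, 119, 115, 107, 89, 74, 61, 54, 61, 73, 78, 77, 77, 78, 78, 78, 80, 98, 127, 153, 168, 166, 156, 143, 131, 117, 110, 97]
```

```bash
python3 -m handwheel '[[[0,0,0,0,0,0,1],[0,0,0,0,0,0,1],[0,0,0,0,0,0,1],[0,0,0,0,0,0,1]]]'; python3 -c "
from rig import *
print(job_done())"
```

```text
t: 20.35
tcp_pos: [411.7, 392.8, 226.9]
eef_rot: [0.323, 0.779, -0.204, 0.497]
force: [0.1, -0.1, -0.3]
width: 1.002
grasp_force: 0.0
the job is handed in; nothing more can be done
None
```

The carafe stands upside down on the slim peg with its rim on the collar, released and clear of the gripper; the job was handed in at about 20 s, and no verdict was returned.

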